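# Build up a gear stack on a drive spindle and lock it

## Robot

A 6-joint arm with a two-finger parallel gripper is mounted at the origin on the work surface. World frame = base frame: x ahead of the robot, y to its left, z up, the work surface at z = 0. Lengths are in m, angles in degrees, forces in N, time in s.
With the tool pointing down it reaches from about 0.3 to 0.75 m from the base axis. Payload 8.5 kg.
Tool frame: the origin (TCP) lies at the centre of the arm's flange, where the gripper is bolted on; the fingertips stand 173 mm ahead of it and the grasp point (between the pads) lies env.pinch_z ahead of it (env.pinch_z is the distance from the TCP to the grasp point, in m); z points along the fingers, y is the line along which they close (so a half turn about z gives the same grasp; the last joint's range is limited). The gripper opens to 85 mm and grips with 20 to 120 N. Pads are 22 mm wide; open, the fingers measure 114 mm over their backs; the gripper's body (76 mm by 85 mm) begins 54 mm behind the grasp point. The pads swing forward as they close: fully open they stand 13 mm farther back than shut.
Start: joints at [-85.56, 21.807, 74.336, -0, 83.858, -12.336], TCP at [0.159, -0.527, 0.405] pointing down, gripper open.
Joint ranges: [-178.18, 178.18], [-50.72, 133.34], [12.68, 142.11], [-81.47, 261.47], [9.98, 163.14], [-165.26, 165.26]. Speed limits (degrees/s): [136.94, 136.94, 180, 180, 180, 180].

## Interface

Orientations are given as a 3x3 rotation matrix whose columns are the frame's x, y, z axes.
In Python, from rig import env, get_image, job, spotter gives the robot as it stands. The module is installed in compiled form; this text tells all that it offers.
- The arm moves only by the shell command python3 -m creep 'ROWS' [FORCE]. ROWS is text: rows parted by semicolons, each of 7 numbers parted by spaces: the turn, a rotation vector about the tool's x, y, z in units of 8 degrees (1.0 is 8 degrees), then the shift along the tool's x, y, z in units of 30 mm (1.0 is 30 mm), then the finger opening in mm, from 0 to 85.4. A call has 1 to 12 rows; each row is the pose to reach, as a shift and turn from the pose commanded when the call began, along the tool's axes at that moment; what a row does not reach only later rows make up. A row lasts 1/10 s, in which the tool goes at most 50 mm and 8.59 degrees, less where a joint would pass 70% of its speed; a pose out of reach is approached as far as the arm can. A call with a gripper value outside its range is refused whole. The fingers move at their own pace and stop on an object; FORCE is the grip in N (left out, the last holds). Time passes only in rows, so rows that repeat a pose let the fingers close. It gives the time, the measured TCP pose, the force, the opening and the grip force at its end, in the units of the state.
- env.observe(): the state, without advancing time (a new reading comes with each control period).
- get_image(name): name is "scene" or "top"; returns a dict with "image" (384x512x3 uint8, blue, green, red), "depth" (384x512 float32, m along the optical axis (not along the pixel's ray), 0 where there is no reading), "intrinsics" (3x3 intrinsics, pixels), "view" (4x4, takes a point from world to camera coordinates). Camera axes: x right, y up, looking along -z (the intrinsics and any distortion apply to the point x, -y, -z); pixel columns grow to the right and rows downward; lengths in m; the calibration is good to about 2 mm. A picture is of the moment at which its call begins.
- job.close_job(): hands the job in; it is judged then, once.
Trained networks look in a picture, given as the dict that the camera call returned (one of the last four; its "shot" number tells which), for a name from the list of things; names that differ only in an ending like _2 or _b are one class to them, and where a whole thing is asked for, a point or a joint stands for the part that bears it (a point fixed in the world has none). Each returns a list of dicts, best first, with "p" (0 to 1); they miss things now and then, are a little off and sometimes report something else, mostly with a low value. They report only what shows in the picture. A call takes as long as a camera call. They do not tell look-alikes from the thing itself.
- spotter.boxes_of(label, picture): "xy" ([column, row] in pixels, amid what is visible of it).
The state is a dict: "time_s": time; "q": joint angles; "qvel": joint speeds; "joint_efforts": joint torques, N m; "position": TCP position; "tool_rot": TCP orientation; "ft_force": force on the tool from outside, world axes, zero at the start; "wrist_torque": the same for the moment, N m; "grip_width": finger opening in m; "gripper_force": force on a finger pad.
Only numpy, scipy, OpenCV 4.12 (cv2) and the standard library are available. Lean on these libraries where they do the work, as an engineer would, in place of code of your own. Each camera call takes 0.05 s, during which the arm holds its last target. There are 200 camera calls.

## Task

Build up the drive: stack on the bare spindle first the white spacer, then every gear lying on the bench from largest to smallest with its hub up, and the blue collar last, each sitting level on the one before. Only then pick up the mallet and drive both red pins down flush with their blocks using nothing but the mallet, and stand the mallet upright back on its green mat. Leave the glue can, spray bottle and screwdriver where they are.

Things in the scene. Friction and masses are not known exactly. Their poses are not given: they have to be found in the camera images.
- drive: Grey sheet-metal drive unit, fixed to the bench: chassis 170 x 300 mm, 50 mm high, with a flat yellow-zinc top plate. A low sheet lip (3 mm thick, 22 mm high) stands along its -x long edge. Origin: centre of its underside; x across, y along its length, z up. The bare steel spindle stands in the middle of the top plate; a 50 x 50 x 30 mm aluminium block with a red pin stands on the plate 105 mm to each side of it along y.
- spindle_foot (a point): Foot of the spindle, on its axis at the level of the top plate. The spindle is 16 mm in diameter and 82 mm high, fixed and upright; its top 12 mm taper to 8 mm diameter as a lead-in.
- spacer: White plastic spacer ring, 48 mm outside, 20 mm bore, 12 mm high. Origin: the centre of the ring, at half its height; z along its axis. Lies flat on the bench; either way up is the same.
- gear_large: Large cream plastic gear, toothed disc 114 mm across the teeth and 8 mm thick with a plain round hub 40 mm in diameter standing 12 mm above the disc (20 mm high in all), a 20 mm bore right through. Origin: centre of the underside of the disc; z up through the hub. Lies hub up on the bench; grip it by the hub. May be absent.
- gear_medium: Medium cream plastic gear, toothed disc 92 mm across the teeth and 8 mm thick with a plain round hub 40 mm in diameter standing 12 mm above the disc (20 mm high in all), a 20 mm bore right through. Origin: centre of the underside of the disc; z up through the hub. Lies hub up on the bench; grip it by the hub. May be absent.
- gear_small: Small brass gear, toothed disc 70 mm across the teeth and 8 mm thick with a plain round hub 40 mm in diameter standing 12 mm above the disc (20 mm high in all), a 20 mm bore right through. Origin: centre of the underside of the disc; z up through the hub. Lies hub up on the bench; grip it by the hub. May be absent.
- collar: Blue locking collar, a ring 44 mm outside, 20 mm bore, 20 mm high. Origin: the centre of the ring, at half its height; z along its axis. Lies flat on the bench; either way up is the same.
- mallet: Short assembly mallet with its handle in line with its head, standing on its face: white round head 44 mm in diameter and 45 mm high with a flat face underneath, then an upright round wooden handle 26 mm in diameter and 105 mm long (150 mm in all), 0.2 to 0.4 kg. Origin: centre of the striking face; z up along the handle.
- pad: Green mat 90 x 90 mm, 4 mm thick, fixed to the bench: the mallet's place. Origin: centre of its underside.
- pin_a (a joint): Downward travel of a red spring pin (14 mm across) in its guide hole, in m: 0 = standing 20 mm proud of its block, 0.02 = flush. Starts 14 to 20 mm proud. Friction alone holds it (about 9 N to move it), so it stays where it is driven. It is in the block at y = -105 mm of the drive.
- pin_b (a joint): Downward travel of a red spring pin (14 mm across) in its guide hole, in m: 0 = standing 20 mm proud of its block, 0.02 = flush. Starts 14 to 20 mm proud. Friction alone holds it (about 9 N to move it), so it stays where it is driven. It is in the block at y = 105 mm of the drive.
- pin_a_top (a point): Centre of the top end of pin a (moves with the pin)
- pin_b_top (a point): Centre of the top end of pin b (moves with the pin)
- pin_a_hole (a point): Mouth of pin a's guide hole, at the centre of the flat top of its block, 80 mm above the bench
- pin_b_hole (a point): Mouth of pin b's guide hole, at the centre of the flat top of its block, 80 mm above the bench
- glue_can: Bystander: steel and yellow glue can with a blue nozzle, 57 mm in diameter, 125 mm high with its nozzle. Origin: centre of its underside.
- spray_bottle: Bystander: translucent white spray bottle, 74 mm in diameter, 180 mm high. Origin: centre of its underside.
- screwdriver: Bystander: screwdriver with a red handle lying on the bench. Origin: under its middle, on the bench; x along it.
Not all that is in view belongs to the job. Several things have the shape of the pad; the one meant has the colours described above. Leave any pink look-alike of the mallet alone.

How it is judged:
By the outcome, as a careful person would: the job done as asked, in the order asked, and still so for the second after the job is handed in, with the robot touching nothing.
Of gear_large, gear_medium, gear_small only 2 to 3 are there at a start; the rules pass over those that are not, and their reading is None.
At some moment in a run one of spacer, gear_large, gear_medium, gear_small, collar may be knocked a few centimetres aside while the robot is not near it.
It also fails if it takes over 210 s, if anything falls off the work surface, if the arm or the gripper's body presses on something with over 40 N, if the wrist force passes 120 N, or if a joint passes its speed limit or range.

## Working session

There is one attempt and no reset: what is moved stays moved. The work goes in short steps, Python scripts to look and compute and a shell command to move; the robot and the scene stay as the last step left them, time stands still between calls to the robot, and variables do not carry over. Pictures are saved under pics/ and viewed, at most 16 in all, crops included, and the job is handed in when it is done.

```bash
mkdir -p pics; cat > h.py <<'E'
import numpy as np, cv2
from rig import env,get_image,job,spotter
def world(p,uv,d=None):
    K=p["intrinsics"];V=p["view"];u,v=uv
    if d is None:
        d=p["depth"][int(round(v)),int(round(u))]
    c=np.array([(u-K[0,2])/K[0,0]*d,-(v-K[1,2])/K[1,1]*d,-d,1])
    return (np.linalg.inv(V)@c)[:3]
def cloud(p):
    K=p["intrinsics"];d=p["depth"];v,u=np.mgrid[:384,:512]
    c=np.stack([(u-K[0,2])/K[0,0]*d,-(v-K[1,2])/K[1,1]*d,-d,np.ones_like(d)],-1)
    w=(c@np.linalg.inv(p["view"]).T)[...,:3]; w[d==0]=np.nan
    return w
def px(p,w):
    K=p["intrinsics"];c=p["view"]@np.r_[w,1]
    return np.array([K[0,0]*c[0]/-c[2]+K[0,2],K[1,1]*-c[1]/-c[2]+K[1,2]])
E
python3 - <<'E'
from h import *
s=env.observe();print(s["position"],s["tool_rot"],s["ft_force"],env.pinch_z,s["grip_width"])
for n in("scene","top"):
    p=get_image(n);cv2.imwrite(f"pics/{n}0.png",p["image"])
    print(n,p["view"].round(3).tolist(),p["intrinsics"].tolist(),[k for k in p])
    w=cloud(p)
    for l in["drive","spacer","gear_large","gear_medium","gear_small","collar","mallet","pad","glue_can","spray_bottle","screwdriver","pin_a","pin_b"]:
        for r in spotter.boxes_of(l,p)[:3]:
            u,v=r["xy"]; print(l,round(r["p"],2),np.round(r["xy"]),w[int(v),int(u)].round(3))
E
```

```text
[ 0.15873784 -0.5265434   0.4041047 ] [[ 9.57439369e-01  2.88634451e-01 -9.68982437e-05]
 [ 2.88634279e-01 -9.57438308e-01  1.46275054e-03]
 [ 3.29426107e-04 -1.42846310e-03 -9.99998925e-01]] [ 0.50879912  0.14798334 -0.01241844] 0.1547 0.08557307166760154
scene [[0.368, 0.93, -0.014, -0.157], [-0.797, 0.323, 0.511, 0.422], [0.479, -0.177, 0.86, -1.591], [0.0, 0.0, 0.0, 1.0]] [[348.97837572795225, 0.0, 249.39250182456132], [0.0, 348.97837572795225, 190.36438378049235], [0.0, 0.0, 1.0]] ['image', 'depth', 'intrinsics', 'view', 'shot']
drive 0.67 [321. 175.] [0.577 0.227 0.051]
gear_large 0.45 [322. 171.] [0.564 0.242 0.051]
gear_medium 0.61 [231. 183.] [ 0.453 -0.091  0.001]
gear_small 0.74 [208. 228.] [ 0.614 -0.232  0.016]
collar 0.69 [194. 191.] [ 0.44  -0.233  0.002]
mallet 0.76 [130. 251.] [ 0.625 -0.497  0.074]
mallet 0.7 [158. 228.] [ 0.587 -0.393  0.092]
pad 0.96 [113. 233.] [ 0.498 -0.555  0.002]
pad 0.64 [198. 268.] [ 0.736 -0.313  0.006]
pad 0.57 [172. 234.] [ 0.583 -0.362  0.007]
glue_can 0.74 [318. 172.] [0.561 0.227 0.049]
glue_can 0.66 [272. 246.] [ 0.778 -0.058  0.071]
[... 437 characters left out ...]
pth', 'intrinsics', 'view', 'shot']
drive 0.73 [168. 203.] [0.545 0.261 0.051]
gear_medium 0.63 [268. 238.] [ 0.459 -0.096 -0.006]
gear_small 0.47 [310. 197.] [ 0.61  -0.236  0.007]
collar 0.58 [310. 240.] [ 0.454 -0.24   0.022]
mallet 0.77 [355. 210.] [ 0.562 -0.379  0.074]
mallet 0.67 [390. 196.] [ 0.612 -0.493  0.103]
pad 0.9 [397. 234.] [ 0.497 -0.544  0.011]
pad 0.88 [330. 164.] [ 0.743 -0.301  0.003]
pad 0.62 [346. 215.] [ 0.558 -0.366  0.004]
glue_can 0.49 [258. 151.] [ 0.754 -0.041  0.064]
spray_bottle 0.66 [101. 251.] [0.355 0.43  0.164]
spray_bottle 0.38 [172. 201.] [0.557 0.244 0.053]
screwdriver 0.64 [197. 251.] [0.389 0.148 0.03 ]
screwdriver 0.45 [170. 202.] [0.55  0.252 0.063]
```

```bash
python3 - <<'E'
import cv2
for n in("scene","top"):
    i=cv2.imread(f"pics/{n}0.png")
    c=i[60:310,60:440] if n=="scene" else i[90:310,60:440]
    cv2.imwrite(f"pics/{n}0b.png",cv2.resize(c,None,fx=2.1,fy=2.1,interpolation=cv2.INTER_CUBIC))
E
```

```text
(no output)
```

View pics/scene0b.png

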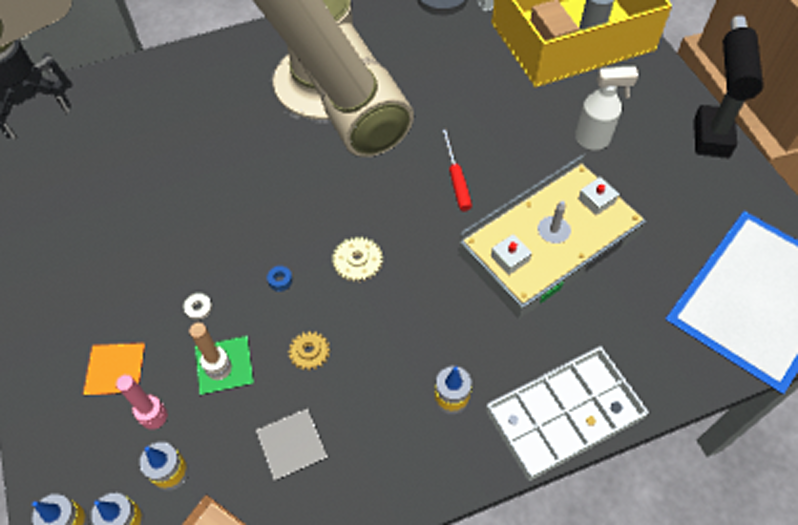

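View pics/top0b.png

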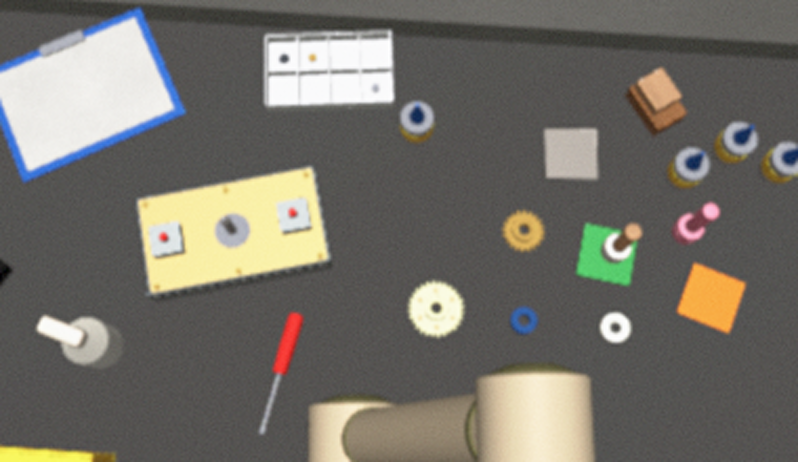

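```bash
cat >> h.py <<'E'
def ray(p,uv):
    K=p["intrinsics"];V=p["view"];R=V[:3,:3].T
    o=-R@V[:3,3];d=R@np.array([(uv[0]-K[0,2])/K[0,0],-(uv[1]-K[1,2])/K[1,1],-1]);return o,d/np.linalg.norm(d)
def atz(p,uv,z):
    o,d=ray(p,uv);return o+d*(z-o[2])/d[2]
def tri(ps,uvs):
    A=np.zeros((3,3));b=np.zeros(3)
    for p,uv in zip(ps,uvs):
        o,d=ray(p,uv);M=np.eye(3)-np.outer(d,d);A+=M;b+=M@o
    return np.linalg.solve(A,b)
RNG=dict(white=((0,0,150),(180,70,255)),blue=((100,120,50),(125,255,255)),cream=((20,15,140),(40,110,255)),brass=((14,90,80),(28,255,255)),
 green=((45,100,60),(85,255,255)),red=((0,150,90),(8,255,255)),plate=((18,60,120),(32,170,255)),wood=((5,70,60),(18,220,255)))
def blob(p,col,uv,r=30,fill=True):
    h=cv2.cvtColor(p["image"],cv2.COLOR_BGR2HSV);m=cv2.inRange(h,*map(np.array,RNG[col]))
    if col=="red": m|=cv2.inRange(h,(172,150,90),(180,255,255))
    k=np.zeros_like(m);cv2.circle(k,tuple(int(round(x)) for x in uv),r,255,-1);m&=k
    cs,_=cv2.findContours(m,cv2.RETR_EXTERNAL,cv2.CHAIN_APPROX_NONE)
    if not cs:return None
    c=max(cs,key=cv2.contourArea);M=np.zeros_like(m);cv2.drawContours(M,[c],-1,255,-1)
    return cv2.moments(M,True),c
def cen(b): m=b[0];return np.array([m["m10"]/m["m00"],m["m01"]/m["m00"]])
E
cat > meas.py <<'E'
from h import *
S=get_image("scene");T=get_image("top")
def f(x,y,k,oy):return (60+x/2.1,oy+y/2.1)
items=dict(spacer=("white",(197,305),(615,327),14,.006),collar=("blue",(280,278),(523,320),16,.01),gearC=("cream",(357,257),(436,308),30,.006),gearB=("brass",(308,350),(523,230),24,.006),
 pad=("green",(223,364),(607,253),34,.004),pinA=("red",(512,247),(293,213),9,.1),pinB=("red",(600,189),(164,238),9,.1),blkA=("white",(512,253),(293,215),22,.08),blkB=("white",(600,195),(165,239),22,.08),plate=("plate",(555,235),(232,230),75,.05),wood=("wood",(205,343),(629,233),22,.1),mhead=("white",(214,362),(615,248),18,.02))
if __name__=="__main__":
  for n,(c,s,t,r,z) in items.items():
    a=blob(S,c,f(*s,0,60),int(r*1.0));b=blob(T,c,f(*t,0,90),int(r*1.0))
    if a is None or b is None: print(n,a is None,b is None);continue
    print(n,"tri",tri((S,T),(cen(a),cen(b))).round(4),"atz",atz(S,cen(a),z)[:2].round(4),atz(T,cen(b),z)[:2].round(4),"area",a[0]["m00"],b[0]["m00"])
    for p,q in((S,a),(T,b)):
        w=np.array([atz(p,x[0],z)[:2] for x in q[1]],np.float32);rc=cv2.minAreaRect(w);print("    rect",np.round(rc[0],4),np.round(rc[1],4),round(rc[2],1), "px",cen(q).round(1))
E
python3 meas.py
```

```text
spacer tri [ 0.4464 -0.3911  0.01  ] atz [ 0.4437 -0.3922] [ 0.447  -0.3912] area 117.0 170.0
    rect [ 0.4436 -0.392 ] [0.0488 0.0424] 68.0 px [153.4 205. ]
    rect [ 0.4472 -0.3921] [0.0454 0.0491] 3.8 px [352.7 245.5]
collar tri [ 0.448  -0.2389  0.0102] atz [ 0.4477 -0.2394] [ 0.4481 -0.2383] area 113.0 127.0
    rect [ 0.4485 -0.2408] [0.0418 0.0496] 72.7 px [192.8 192.1]
    rect [ 0.4478 -0.2377] [0.0389 0.0425] 48.0 px [308.9 242.1]
gearC tri [ 0.4581 -0.0933  0.0054] atz [ 0.4583 -0.0942] [ 0.4582 -0.0926] area 382.0 559.0
    rect [ 0.4586 -0.0954] [0.0893 0.0914] 69.1 px [229.7 182.7]
    rect [ 0.4573 -0.092 ] [0.0916 0.091 ] 3.7 px [267.2 236.7]
gearB tri [ 0.6013 -0.2332  0.0032] atz [ 0.6025 -0.2342] [ 0.6008 -0.2321] area 273.0 307.0
    rect [ 0.6016 -0.2347] [0.0689 0.0671] 68.1 px [206.8 226.5]
    rect [ 0.6005 -0.2324] [0.068  0.0675] 48.5 px [308.7 199.6]
pad tri [ 0.568  -0.3725 -0.018 ] atz [ 0.579  -0.3712] [ 0.5633 -0.3676] area 394.0 455.0
    rect [ 0.5719 -0.3772] [0.0905 0.0904] 81.3 px [168.3 234.3]
    rect [ 0.5706 -0.3754] [0.0917 0.0918] 81.5 px [
[... 802 characters left out ...]
0.3518] [0.056  0.0545] 14.6 px [138.2 203.2]
plate tri [0.5609 0.2497 0.0342] atz [0.5682 0.2363] [0.5597 0.2525] area 2537.0 3836.0
    rect [0.5608 0.2501] [0.1615 0.2924] 14.8 px [321.2 171.5]
    rect [0.5612 0.2521] [0.1618 0.2924] 14.9 px [169.9 199.2]
wood tri [ 0.5792 -0.3869  0.1131] atz [ 0.572  -0.3877] [ 0.5823 -0.3904] area 147.0 95.0
    rect [ 0.5732 -0.389 ] [0.0787 0.0261] 8.7 px [156.8 222.6]
    rect [ 0.5821 -0.3865] [0.0286 0.0529] 35.5 px [359.1 201.7]
mhead tri [ 0.5751 -0.3859  0.0311] atz [ 0.569  -0.3881] [ 0.5777 -0.3872] area 73.0 93.0
    rect [ 0.5674 -0.3882] [0.0396 0.0433] 12.3 px [162.  231.7]
    rect [ 0.5787 -0.3882] [0.0442 0.039 ] 47.9 px [353.  207.9]
```

```bash
cat > d.py <<'E'
from h import *
import sys
s=env.observe();R=s["tool_rot"];P=s["position"]
for a in sys.argv[1:]:
    t=np.array([float(x) for x in a.split(",")]);print(a,"->",(R.T@(t-P)/.03).round(2));P=t
E
python3 d.py .446,-.3912,.26 .446,-.3912,.1785
```

```text
.446,-.3912,.26 -> [10.47 -1.56  4.82]
.446,-.3912,.1785 -> [-0.    0.    2.72]
```

```bash
python3 -m creep '0 0 0 10.47 -1.56 4.8 85;0 0 0 10.47 -1.56 4.8 85;0 0 0 10.47 -1.56 4.8 85;0 0 0 10.47 -1.56 4.8 85;0 0 0 10.47 -1.56 4.8 85;0 0 0 10.47 -1.56 4.8 85;0 0 0 10.47 -1.56 4.8 85;0 0 0 10.47 -1.56 4.8 85;0 0 0 10.47 -1.56 4.8 85;0 0 0 10.47 -1.56 4.8 85;0 0 0 10.47 -1.56 4.8 85'
python3 d.py .446,-.3912,.1785
python3 - <<'E'
from h import *
S=get_image("scene");T=get_image("top");cv2.imwrite("pics/t1.png",cv2.resize(np.vstack([T["image"][150:300,230:450],S["image"][120:270,80:300]]),None,fx=2,fy=2))
E
```

```text
time_s: 2.6
position: [0.4451, -0.3919, 0.2615]
tool_rot: [[0.958, 0.287, 0.001], [0.287, -0.958, -0.001], [0.0, 0.001, -1.0]]
ft_force: [0.3, 0.4, 1.2]
grip_width: 0.085
gripper_force: 0.0
.446,-.3912,.1785 -> [ 0.04 -0.02  2.77]
```

View pics/t1.png

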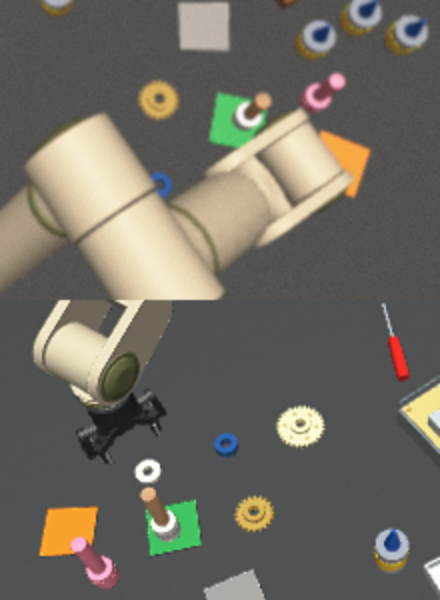

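The gripper hovers over the spacer (lower half at about (147,470)), which has not moved; everything else is undisturbed.

```bash
python3 -m creep '0 0 0 0 0 1.5 80;0 0 0 0.04 -0.02 2.2 70;0 0 0 0.04 -0.02 2.72 65;0 0 0 0.04 -0.02 2.77 60;0 0 0 0.04 -0.02 2.77 40;0 0 0 0.04 -0.02 2.77 40;0 0 0 0.04 -0.02 2.77 40;0 0 0 0.04 -0.02 2.77 40;0 0 0 0.04 -0.02 2.77 40' 30
python3 d.py .445,-.391,.26 .56,.2512,.26
```

```text
time_s: 3.6
position: [0.447, -0.3904, 0.1784]
tool_rot: [[0.957, 0.289, 0.001], [0.289, -0.957, -0.001], [0.0, 0.002, -1.0]]
ft_force: [-0.3, -0.0, 5.0]
grip_width: 0.0457
gripper_force: 31.3
.445,-.391,.26 -> [-0.07  0.   -2.72]
.56,.2512,.26 -> [  9.85 -19.39  -0.02]
```

```bash
python3 -m creep '0 0 0 0 0 -1.5 40;0 0 0 0 0 -2.9 40;0 0 0 0 0 -2.9 40;0 0 0 0 0 -2.9 40'
python3 - <<'E'
from h import *
S=get_image("scene");T=get_image("top");cv2.imwrite("pics/t2.png",cv2.resize(S["image"][150:260,90:230],None,fx=4,fy=4))
s=env.observe();P=s["position"]
b=blob(S,"white",px(S,P-[0,0,.168]),10)
if b: print(P,cen(b),b[0]["m00"],px(S,P-[0,0,.166]),atz(S,cen(b),P[2]-.17))
E
```

```text
time_s: 4.0
position: [0.4469, -0.39, 0.2652]
tool_rot: [[0.957, 0.289, 0.001], [0.289, -0.957, -0.001], [0.001, 0.001, -1.0]]
ft_force: [0.2, -0.1, -1.5]
grip_width: 0.0459
gripper_force: 31.1
[ 0.44675421 -0.38993475  0.26346632] [147.40151515 193.50757576] 132.0 [147.77140934 193.12755462] [ 0.44509226 -0.39195072  0.09346632]
```

View pics/t2.png

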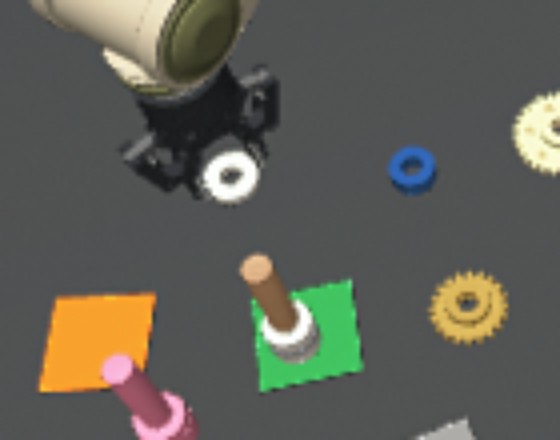

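The spacer is held centrally in the fingers (about (230,175) in the crop).

```bash
python3 d.py .56,.2512,.33; python3 -m creep '0 0 0 0 0 -1.3 40;0 0 0 9.8 -19.4 -2.2 40;0 0 0 9.8 -19.4 -2.2 40;0 0 0 9.8 -19.4 -2.2 40;0 0 0 9.8 -19.4 -2.2 40;0 0 0 9.8 -19.4 -2.2 40;0 0 0 9.8 -19.4 -2.2 40;0 0 0 9.8 -19.4 -2.2 40;0 0 0 9.8 -19.4 -2.2 40;0 0 0 9.8 -19.4 -2.2 40;0 0 0 9.8 -19.4 -2.2 40;0 0 0 9.8 -19.4 -2.2 40'
python3 d.py .56,.2512,.33
```

```text
.56,.2512,.33 -> [  9.78 -19.38  -2.18]
time_s: 5.3
position: [0.5426, 0.1531, 0.325]
tool_rot: [[0.957, 0.289, -0.003], [0.289, -0.957, -0.0], [-0.003, -0.001, -1.0]]
ft_force: [0.5, -1.1, -1.0]
grip_width: 0.0458
gripper_force: 31.2
.56,.2512,.33 -> [ 1.5  -2.96 -0.17]
```

```bash
python3 -m creep '0 0 0 1 -2 -0.1 40;0 0 0 1 -2 -0.1 40;0 0 0 1 -2 -0.1 40;0 0 0 1 -2 -0.1 40;0 0 0 1 -2 -0.1 40'
python3 d.py .56,.2512,.33
python3 - <<'E'
from h import *
S=get_image("scene");T=get_image("top");s=env.observe();P=s["position"]
cv2.imwrite("pics/t3.png",cv2.resize(S["image"][90:200,260:400],None,fx=4,fy=4))
for p in(S,T):
    b=blob(p,"white",px(p,P-[0,0,.168]),12)
    if b: print(P,cen(b),b[0]["m00"],px(p,P-[0,0,.1725]),atz(p,cen(b),P[2]-.1725))
E
```

```text
time_s: 5.8
position: [0.5541, 0.2156, 0.3289]
tool_rot: [[0.958, 0.287, -0.001], [0.287, -0.958, -0.0], [-0.001, 0.0, -1.0]]
ft_force: [0.1, -0.8, -0.5]
grip_width: 0.0458
gripper_force: 31.2
.56,.2512,.33 -> [ 0.53 -1.08 -0.04]
[0.55414596 0.2157007  0.32926098] [322.06329114 154.37974684] 79.0 [319.0190114  153.33030191] [0.56225274 0.22346425 0.15676098]
[0.55414596 0.2157007  0.32926098] [174.46020761 195.58823529] 289.0 [175.33906864 194.14267819] [0.54917269 0.21803431 0.15676098]
```

View pics/t3.png

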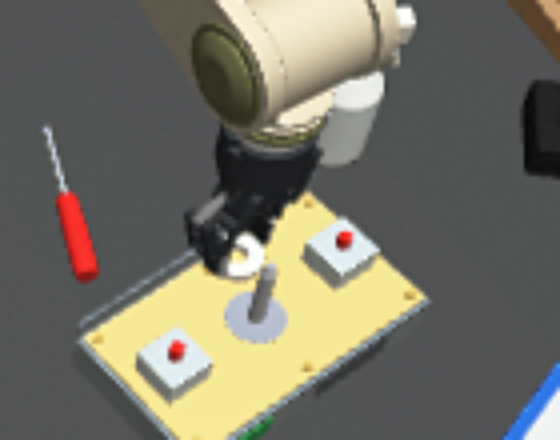

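The spacer is held just short of the spindle, ring at about (240,255), spindle at (262,295); blocks and pins clear.

```bash
python3 -m creep '0 0 0 0.53 -1.08 -0.04 40;0 0 0 0.53 -1.08 -0.04 40;0 0 0 0.53 -1.08 -0.04 40;0 0 0 0.53 -1.08 -0.04 40;0 0 0 0.53 -1.08 -0.04 40'
python3 d.py .56,.2512,.33
python3 - <<'E'
from h import *
S=get_image("scene");T=get_image("top");s=env.observe();P=s["position"]
cv2.imwrite("pics/t4.png",np.hstack([cv2.resize(S["image"][110:180,280:370],None,fx=4,fy=4),cv2.resize(T["image"][160:230,125:215],None,fx=4,fy=4)]))
E
```

```text
time_s: 6.4
position: [0.5599, 0.2518, 0.3306]
tool_rot: [[0.958, 0.288, -0.0], [0.288, -0.958, -0.0], [-0.0, 0.0, -1.0]]
ft_force: [0.1, 0.4, -0.5]
grip_width: 0.0459
gripper_force: 31.2
.56,.2512,.33 -> [-0.    0.02  0.02]
```

View pics/t4.png

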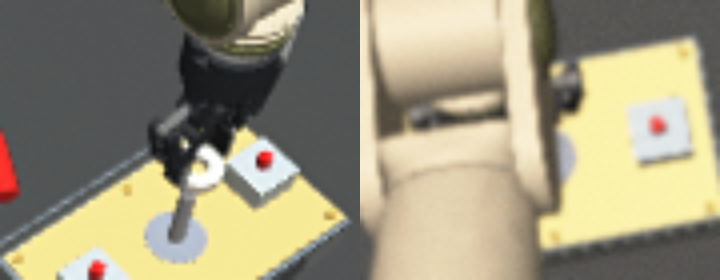

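The ring sits over the spindle tip (ring at (203,168), spindle top at (188,190) in the left view).

```bash
python3 -m creep '0 0 0 0 0.02 0.5 40;0 0 0 0 0.02 0.7 40;0 0 0 0 0.02 0.85 40;0 0 0 0 0.02 1.0 40;0 0 0 0 0.02 1.0 40'
python3 d.py .56,.2512,.239
```

```text
time_s: 7.0
position: [0.56, 0.2521, 0.3002]
tool_rot: [[0.957, 0.289, -0.001], [0.289, -0.957, -0.0], [-0.001, -0.0, -1.0]]
ft_force: [-0.8, 0.1, -0.7]
grip_width: 0.0458
gripper_force: 31.2
.56,.2512,.239 -> [-0.01  0.03  2.04]
```

```bash
python3 -m creep '0 0 0 0 0.02 0.3 40;0 0 0 0 0.02 0.6 40;0 0 0 0 0.02 0.9 40;0 0 0 0 0.02 0.9 40'
python3 d.py .56,.2512,.239
```

```text
time_s: 7.4
position: [0.56, 0.2514, 0.2718]
tool_rot: [[0.957, 0.289, -0.003], [0.289, -0.957, -0.001], [-0.003, -0.0, -1.0]]
ft_force: [0.6, 0.1, -0.9]
grip_width: 0.0457
gripper_force: 31.2
.56,.2512,.239 -> [0.   0.01 1.09]
```

```bash
python3 -m creep '0 0 0 0 0 0.5 40;0 0 0 0 0 1.0 40;0 0 0 0 0 1.09 40;0 0 0 0 0 1.09 40;0 0 0 0 0 1.09 85;0 0 0 0 0 1.09 85;0 0 0 0 0 1.09 85;0 0 0 0 0 1.09 85;0 0 0 0 0 1.09 85;0 0 0 0 0 -0.5 85;0 0 0 0 0 -2 85;0 0 0 0 0 -3 85'
python3 d.py .56,.2512,.34 .4582,-.0933,.34
```

```text
time_s: 8.6
position: [0.5601, 0.2515, 0.367]
tool_rot: [[0.957, 0.289, 0.004], [0.289, -0.957, 0.001], [0.004, 0.0, -1.0]]
ft_force: [0.4, 0.3, -0.0]
grip_width: 0.085
gripper_force: 0.0
.56,.2512,.34 -> [-0.01  0.01  0.9 ]
.4582,-.0933,.34 -> [-6.56 10.02 -0.02]
```

```bash
cat > m2.py <<'E'
from h import *
import sys
S=get_image("scene");T=get_image("top")
G=dict(spacer=("white",.006,(.56,.2512,.056),14),collar=("blue",.01,(.448,-.239,.01),25),gearC=("cream",.006,(.4582,-.0933,.006),35),gearB=("brass",.006,(.601,-.233,.006),35))
for n in sys.argv[1:]:
    c,z,w,r=G[n]
    if n=="spacer":z=.056
    for k,p in(("S",S),("T",T)):
        b=blob(p,c,px(p,np.array(w)),r)
        if b: print(n,k,b[0]["m00"],atz(p,cen(b),z).round(4))
cv2.imwrite("pics/last.png",np.hstack([cv2.resize(S["image"][110:180,280:370],None,fx=4,fy=4),cv2.resize(T["image"][160:230,125:215],None,fx=4,fy=4)]))
E
python3 m2.py spacer gearC gearB collar
python3 -m creep '0 0 0 -6.5 10 -0.3 85;0 0 0 -6.5 10 -0.3 85;0 0 0 -6.5 10 -0.3 85;0 0 0 -6.5 10 -0.3 85;0 0 0 -6.5 10 1.4 85;0 0 0 -6.5 10 2.6 85;0 0 0 -6.5 10 2.6 85;0 0 0 -6.5 10 2.6 85;0 0 0 -6.5 10 2.6 85;0 0 0 -6.5 10 2.6 85'
python3 m2.py spacer gearC gearB collar;cp pics/last.png pics/t5.png; python3 d.py .4582,-.0935,.26 .4582,-.0935,.1815
```

```text
spacer S 142.0 [0.5663 0.2455 0.056 ]
spacer T 252.0 [0.5586 0.2747 0.056 ]
gearC S 383.0 [ 0.4584 -0.0941  0.006 ]
gearC T 564.0 [ 0.4583 -0.0927  0.006 ]
gearB S 273.0 [ 0.6025 -0.2342  0.006 ]
gearB T 306.0 [ 0.6007 -0.2323  0.006 ]
collar S 114.0 [ 0.4479 -0.2395  0.01  ]
collar T 126.0 [ 0.4481 -0.2385  0.01  ]
time_s: 9.7
position: [0.4601, -0.0921, 0.2852]
tool_rot: [[0.958, 0.287, -0.001], [0.287, -0.958, 0.001], [-0.001, -0.001, -1.0]]
ft_force: [-0.3, -0.5, 0.9]
grip_width: 0.085
gripper_force: 0.0
spacer S 143.0 [0.5662 0.2453 0.056 ]
spacer T 245.0 [0.5583 0.2503 0.056 ]
gearC S 381.0 [ 0.4582 -0.0943  0.006 ]
gearC T 634.0 [ 0.4796 -0.084   0.006 ]
gearB S 272.0 [ 0.6027 -0.2342  0.006 ]
gearB T 307.0 [ 0.6009 -0.2323  0.006 ]
collar S 114.0 [ 0.4479 -0.2395  0.01  ]
collar T 126.0 [ 0.4481 -0.2385  0.01  ]
.4582,-.0935,.26 -> [-0.09  0.05  0.87]
.4582,-.0935,.1815 -> [-0.   -0.    2.62]
```

View pics/t5.png

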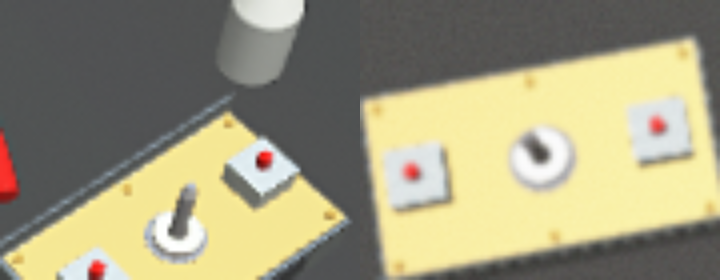

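The spacer lies flat around the spindle foot in both views ((177,237) left, (542,157) right).

```bash
python3 -m creep '0 0 0 -0.09 0.05 1.5 80;0 0 0 -0.09 0.05 2.6 70;0 0 0 -0.09 0.05 3.3 60;0 0 0 -0.09 0.05 3.43 55;0 0 0 -0.09 0.05 3.43 35;0 0 0 -0.09 0.05 3.43 33;0 0 0 -0.09 0.05 3.43 33;0 0 0 -0.09 0.05 3.43 33;0 0 0 -0.09 0.05 3.43 33' 40
python3 d.py .56,.2515,.36
```

```text
time_s: 10.7
position: [0.4582, -0.0942, 0.1836]
tool_rot: [[0.957, 0.288, 0.002], [0.288, -0.957, -0.001], [0.002, 0.001, -1.0]]
ft_force: [1.3, 2.1, 6.6]
grip_width: 0.0383
gripper_force: 40.9
.56,.2515,.36 -> [  6.58 -10.05  -5.88]
```

```bash
python3 -m creep '0 0 0 0 0 -1.5 33;0 0 0 0 0 -3 33;0 0 0 0.5 -0.6 -4.6 33;0 0 0 6.6 -10 -5.9 33;0 0 0 6.6 -10 -5.9 33;0 0 0 6.6 -10 -5.9 33;0 0 0 6.6 -10 -5.9 33;0 0 0 6.6 -10 -5.9 33;0 0 0 6.6 -10 -5.9 33;0 0 0 6.6 -10 -5.9 33;0 0 0 6.6 -10 -5.9 33;0 0 0 6.6 -10 -5.9 33'
python3 d.py .56,.2515,.33
python3 m2.py gearB collar; cp pics/last.png pics/t6.png
```

```text
time_s: 11.9
position: [0.5607, 0.2507, 0.3593]
tool_rot: [[0.957, 0.29, -0.001], [0.29, -0.957, -0.0], [-0.001, 0.0, -1.0]]
ft_force: [-0.7, -1.4, -2.3]
grip_width: 0.0379
gripper_force: 40.8
.56,.2515,.33 -> [-0.01 -0.03  0.98]
gearB S 273.0 [ 0.6027 -0.2341  0.006 ]
gearB T 309.0 [ 0.6007 -0.2324  0.006 ]
collar S 114.0 [ 0.4479 -0.2395  0.01  ]
collar T 127.0 [ 0.4479 -0.2384  0.01  ]
```

View pics/t6.png

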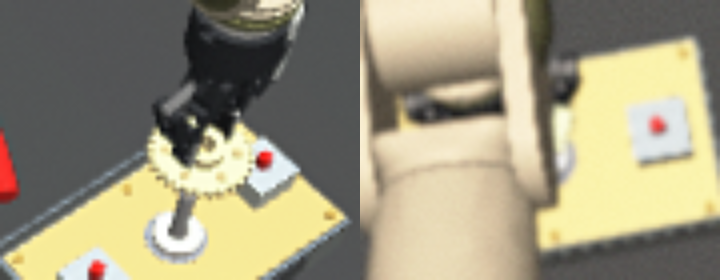

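The gear hangs level over the spindle (gear centre about (205,150), spindle top (187,190)).

```bash
python3 -m creep '0 0 0 -0.01 -0.02 1 33;0 0 0 -0.01 -0.02 1.4 33;0 0 0 -0.01 -0.02 1.6 33;0 0 0 -0.01 -0.02 1.8 33;0 0 0 -0.01 -0.02 2.0 33;0 0 0 -0.01 -0.02 2.0 33'
python3 d.py .56,.2515,.247
```

```text
time_s: 12.6
position: [0.5605, 0.2505, 0.2993]
tool_rot: [[0.957, 0.289, -0.001], [0.289, -0.957, -0.0], [-0.001, 0.0, -1.0]]
ft_force: [-0.2, -0.7, -1.3]
grip_width: 0.0379
gripper_force: 40.8
.56,.2515,.247 -> [-0.   -0.04  1.74]
```

```bash
python3 -m creep '0 0 0 0 -0.02 0.4 33;0 0 0 0 -0.02 0.8 33;0 0 0 0 -0.02 1.2 33;0 0 0 0 -0.02 1.5 33;0 0 0 0 -0.02 1.65 33;0 0 0 0 -0.02 1.7 33;0 0 0 0 -0.02 1.7 33'
python3 d.py .56,.2515,.247
```

```text
time_s: 13.3
position: [0.5604, 0.2512, 0.2487]
tool_rot: [[0.957, 0.289, 0.0], [0.289, -0.957, 0.0], [0.0, -0.0, -1.0]]
ft_force: [0.6, 0.4, -1.5]
grip_width: 0.0379
gripper_force: 40.8
.56,.2515,.247 -> [-0.01 -0.01  0.06]
```

```bash
python3 -m creep '0 0 0 0 0 0.06 33;0 0 0 0 0 0.06 33;0 0 0 0 0 0.06 60;0 0 0 0 0 0.06 85;0 0 0 0 0 0.06 85;0 0 0 0 0 0.06 85;0 0 0 0 0 0.06 85;0 0 0 0 0 -0.5 85;0 0 0 0 0 -2 85;0 0 0 0 0 -3.4 85;0 0 0 0 0 -3.4 85'
python3 d.py .6015,-.2333,.35 .6015,-.2333,.28
```

```text
time_s: 14.4
position: [0.5606, 0.2514, 0.3568]
tool_rot: [[0.957, 0.289, 0.011], [0.289, -0.957, 0.003], [0.011, 0.001, -1.0]]
ft_force: [0.7, -0.0, 0.2]
grip_width: 0.0848
gripper_force: 0.0
.6015,-.2333,.35 -> [-3.36 15.86  0.2 ]
.6015,-.2333,.28 -> [-0.03 -0.    2.33]
```

```bash
python3 -m creep '0 0 0 -3.36 15.86 0 85;0 0 0 -3.36 15.86 0 85;0 0 0 -3.36 15.86 0 85;0 0 0 -3.36 15.86 0 85;0 0 0 -3.36 15.86 2.5 85;0 0 0 -3.36 15.86 2.5 85;0 0 0 -3.36 15.86 2.5 85;0 0 0 -3.36 15.86 2.5 85;0 0 0 -3.36 15.86 2.5 85;0 0 0 -3.36 15.86 2.5 85;0 0 0 -3.36 15.86 2.5 85;0 0 0 -3.36 15.86 2.5 85'
python3 m2.py gearB collar; cp pics/last.png pics/t7.png;python3 d.py .6015,-.2333,.1835
```

```text
time_s: 15.6
position: [0.6009, -0.2341, 0.2746]
tool_rot: [[0.958, 0.287, -0.001], [0.287, -0.958, 0.001], [-0.001, -0.001, -1.0]]
ft_force: [0.2, 0.4, -0.0]
grip_width: 0.0846
gripper_force: 0.0
gearB S 273.0 [ 0.6025 -0.2342  0.006 ]
collar T 127.0 [ 0.4479 -0.2384  0.01  ]
.6015,-.2333,.1835 -> [0.   0.03 3.07]
```

View pics/t7.png

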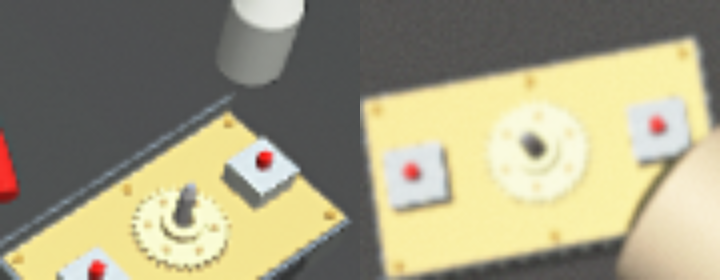

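The medium gear sits level, hub up, on the spacer ((182,228) left, (538,150) right).

```bash
python3 -m creep '0 0 0 0 0.03 1.3 80;0 0 0 0 0.03 2.4 70;0 0 0 0 0.03 2.95 60;0 0 0 0 0.03 3.07 55;0 0 0 0 0.03 3.07 35;0 0 0 0 0.03 3.07 33;0 0 0 0 0.03 3.07 33;0 0 0 0 0.03 3.07 33;0 0 0 0 0.03 3.07 33' 40
python3 d.py .5603,.2513,.36
```

```text
time_s: 16.6
position: [0.6016, -0.2342, 0.1847]
tool_rot: [[0.957, 0.289, 0.002], [0.289, -0.957, -0.001], [0.001, 0.001, -1.0]]
ft_force: [0.8, 2.2, 5.6]
grip_width: 0.0378
gripper_force: 40.8
.5603,.2513,.36 -> [  3.36 -15.89  -5.86]
```

```bash
python3 -m creep '0 0 0 0 0 -1.5 33;0 0 0 0 0 -3 33;0 0 0 3.36 -15.9 -5.9 33;0 0 0 3.36 -15.9 -5.9 33;0 0 0 3.36 -15.9 -5.9 33;0 0 0 3.36 -15.9 -5.9 33;0 0 0 3.36 -15.9 -5.9 33;0 0 0 3.36 -15.9 -5.9 33;0 0 0 3.36 -15.9 -5.9 33;0 0 0 3.36 -15.9 -5.9 33;0 0 0 3.36 -15.9 -5.9 33;0 0 0 3.36 -15.9 -5.9 33'
python3 d.py .5603,.2513,.36
```

```text
time_s: 17.8
position: [0.5595, 0.2537, 0.3611]
tool_rot: [[0.957, 0.289, 0.0], [0.289, -0.957, -0.0], [0.0, 0.0, -1.0]]
ft_force: [0.9, -0.5, -1.3]
grip_width: 0.0379
gripper_force: 40.8
.5603,.2513,.36 -> [0.   0.08 0.04]
```

```bash
python3 -m creep '0 0 0 0 0 0 33;0 0 0 0 0 0 33;0 0 0 0 0 0 33'
python3 d.py .5603,.2513,.36
python3 m2.py collar; cp pics/last.png pics/t8.png
```

```text
time_s: 18.1
position: [0.5604, 0.2506, 0.3602]
tool_rot: [[0.958, 0.288, -0.001], [0.288, -0.958, -0.001], [-0.001, 0.0, -1.0]]
ft_force: [0.3, -0.8, -0.7]
grip_width: 0.0377
gripper_force: 40.8
.5603,.2513,.36 -> [ 0.   -0.02  0.01]
collar S 114.0 [ 0.4479 -0.2395  0.01  ]
collar T 127.0 [ 0.4479 -0.2384  0.01  ]
```

View pics/t8.png

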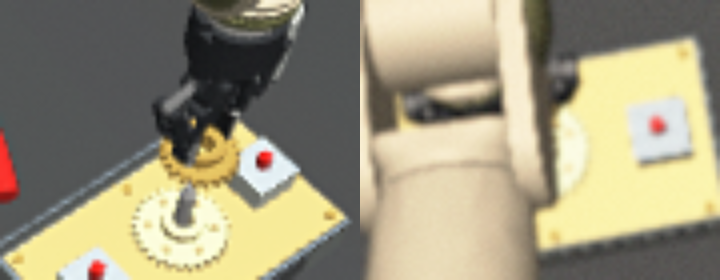

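Brass gear is level above the spindle tip (gear (203,150), tip (187,190)).

```bash
python3 -m creep '0 0 0 0 -0.02 1 33;0 0 0 0 -0.02 1.4 33;0 0 0 0 -0.02 1.6 33;0 0 0 0 -0.02 1.8 33;0 0 0 0 -0.02 2.0 33;0 0 0 0 -0.02 2.0 33'
python3 d.py .5603,.2513,.268
```

```text
time_s: 18.8
position: [0.5601, 0.252, 0.3002]
tool_rot: [[0.957, 0.289, -0.001], [0.289, -0.957, -0.0], [-0.001, -0.0, -1.0]]
ft_force: [0.2, 0.6, -1.1]
grip_width: 0.0378
gripper_force: 40.8
.5603,.2513,.268 -> [0.   0.03 1.07]
```

```bash
python3 -m creep '0 0 0 0 0.01 0.4 33;0 0 0 0 0.01 0.8 33;0 0 0 0 0.01 1.0 33;0 0 0 0 0.01 1.05 33;0 0 0 0 0.01 1.06 33'
python3 d.py .5603,.2513,.268
```

```text
time_s: 19.3
position: [0.5602, 0.2518, 0.2685]
tool_rot: [[0.957, 0.289, -0.0], [0.289, -0.957, -0.0], [-0.0, -0.0, -1.0]]
ft_force: [0.7, 0.8, -1.6]
grip_width: 0.0378
gripper_force: 40.8
.5603,.2513,.268 -> [-0.    0.02  0.02]
```

```bash
python3 -m creep '0 0 0 0 0 0.02 60;0 0 0 0 0 0.02 85;0 0 0 0 0 0.02 85;0 0 0 0 0 0.02 85;0 0 0 0 0 0.02 85;0 0 0 0 0 -0.5 85;0 0 0 0 0 -2 85;0 0 0 0 0 -3 85;0 0 0 0 0 -3 85'
python3 d.py .448,-.239,.35 .448,-.239,.28
```

```text
time_s: 20.2
position: [0.5603, 0.2519, 0.3635]
tool_rot: [[0.957, 0.289, 0.009], [0.289, -0.957, 0.002], [0.009, 0.001, -1.0]]
ft_force: [-0.3, -0.6, -0.5]
grip_width: 0.085
gripper_force: 0.0
.448,-.239,.35 -> [-8.31 14.59  0.39]
.448,-.239,.28 -> [-0.02 -0.    2.33]
```

```bash
python3 -m creep '0 0 0 -8.3 14.6 0.2 85;0 0 0 -8.3 14.6 0.2 85;0 0 0 -8.3 14.6 0.2 85;0 0 0 -8.3 14.6 0.2 85;0 0 0 -8.3 14.6 2.5 85;0 0 0 -8.3 14.6 2.5 85;0 0 0 -8.3 14.6 2.5 85;0 0 0 -8.3 14.6 2.5 85;0 0 0 -8.3 14.6 2.5 85;0 0 0 -8.3 14.6 2.5 85;0 0 0 -8.3 14.6 2.5 85;0 0 0 -8.3 14.6 2.5 85'
python3 m2.py collar; cp pics/last.png pics/t9.png;python3 d.py .448,-.239,.1765
```

```text
time_s: 21.4
position: [0.4476, -0.2408, 0.2829]
tool_rot: [[0.958, 0.286, -0.001], [0.286, -0.958, 0.001], [-0.001, -0.001, -1.0]]
ft_force: [1.0, 0.4, -0.4]
grip_width: 0.0847
gripper_force: 0.0
collar S 114.0 [ 0.4479 -0.2395  0.01  ]
.448,-.239,.1765 -> [-0.01  0.02  3.57]
```

View pics/t9.png

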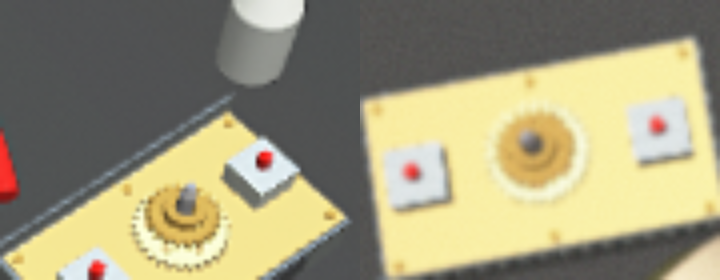

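Brass gear seated concentric and level on the medium one ((185,212) left, (535,150) right).

```bash
python3 -m creep '0 0 0 -0.01 0.02 1.3 80;0 0 0 -0.01 0.02 2.6 70;0 0 0 -0.01 0.02 3.4 62;0 0 0 -0.01 0.02 3.57 55;0 0 0 -0.01 0.02 3.57 40;0 0 0 -0.01 0.02 3.57 38;0 0 0 -0.01 0.02 3.57 38;0 0 0 -0.01 0.02 3.57 38;0 0 0 -0.01 0.02 3.57 38' 40
python3 d.py .5603,.2513,.36
```

```text
time_s: 22.4
position: [0.4481, -0.2401, 0.1773]
tool_rot: [[0.957, 0.289, 0.001], [0.289, -0.957, -0.001], [0.001, 0.001, -1.0]]
ft_force: [0.5, 0.2, -0.7]
grip_width: 0.0422
gripper_force: 40.6
.5603,.2513,.36 -> [  8.31 -14.6   -6.1 ]
```

```bash
python3 -m creep '0 0 0 0 0 -1.5 38;0 0 0 0 0 -3 38;0 0 0 8.3 -14.6 -6.1 38;0 0 0 8.3 -14.6 -6.1 38;0 0 0 8.3 -14.6 -6.1 38;0 0 0 8.3 -14.6 -6.1 38;0 0 0 8.3 -14.6 -6.1 38;0 0 0 8.3 -14.6 -6.1 38;0 0 0 8.3 -14.6 -6.1 38;0 0 0 8.3 -14.6 -6.1 38;0 0 0 8.3 -14.6 -6.1 38;0 0 0 8.3 -14.6 -6.1 38'
python3 -m creep '0 0 0 0 0 0 38;0 0 0 0 0 0 38;0 0 0 0 0 0 38' | head -1
python3 d.py .5603,.2513,.36
```

```text
time_s: 23.6
position: [0.5572, 0.2414, 0.3581]
tool_rot: [[0.957, 0.289, 0.0], [0.289, -0.957, -0.0], [0.0, 0.0, -1.0]]
ft_force: [1.3, -1.2, -1.0]
grip_width: 0.042
gripper_force: 41.4
time_s: 23.9
.5603,.2513,.36 -> [ 0.22 -0.38 -0.09]
```

```bash
python3 -m creep '0 0 0 0.22 -0.38 0 38;0 0 0 0.22 -0.38 0.6 38;0 0 0 0.22 -0.38 1.1 38;0 0 0 0.22 -0.38 1.3 38;0 0 0 0.22 -0.38 1.3 38;0 0 0 0.22 -0.38 1.3 38'
python3 d.py .5603,.2513,.281
```

```text
time_s: 24.5
position: [0.5606, 0.252, 0.3191]
tool_rot: [[0.958, 0.288, 0.001], [0.288, -0.958, 0.0], [0.001, -0.0, -1.0]]
ft_force: [-0.2, -0.1, -0.7]
grip_width: 0.042
gripper_force: 41.3
.5603,.2513,.281 -> [-0.02  0.02  1.27]
```

```bash
python3 -m creep '0 0 0 -0.02 0.02 0.3 38;0 0 0 -0.02 0.02 0.5 38;0 0 0 -0.02 0.02 0.7 38;0 0 0 -0.02 0.02 0.9 38;0 0 0 -0.02 0.02 1.1 38;0 0 0 -0.02 0.02 1.2 38;0 0 0 -0.02 0.02 1.25 38;0 0 0 -0.02 0.02 1.25 38'
python3 d.py .5603,.2513,.281
```

```text
time_s: 25.3
position: [0.56, 0.2514, 0.2808]
tool_rot: [[0.957, 0.289, -0.0], [0.289, -0.957, 0.0], [-0.0, -0.0, -1.0]]
ft_force: [-0.3, -0.2, -0.2]
grip_width: 0.0421
gripper_force: 41.4
.5603,.2513,.281 -> [ 0.01  0.01 -0.01]
```

```bash
python3 -m creep '0 0 0 0 0 0 60;0 0 0 0 0 0 85;0 0 0 0 0 0 85;0 0 0 0 0 0 85;0 0 0 0 0 0 85;0 0 0 0 0 -0.5 85;0 0 0 0 0 -2 85;0 0 0 0 0 -3.4 85;0 0 0 0 0 -3.4 85'
cat > mal.py <<'E'
from h import *
from scipy.optimize import least_squares
S=get_image("scene");T=get_image("top")
def sil(p,x,y,z0,z1,r):
    a=np.linspace(0,2*np.pi,40);pts=[px(p,np.array([x+r*np.cos(t),y+r*np.sin(t),z])) for z in(z0,z1) for t in a]
    return cv2.convexHull(np.array(pts,np.float32))
x=np.array([.576,-.387])
for p,n in((S,"S"),(T,"T")):
    g=cv2.cvtColor(p["image"],cv2.COLOR_BGR2HSV)
    m=((g[...,0]<22)|(g[...,0]>170))&(g[...,1]>60)
    best=None
    for dx in np.arange(-.012,.0121,.001):
        for dy in np.arange(-.012,.0121,.001):
            M=np.zeros(m.shape,np.uint8);h=sil(p,x[0]+dx,x[1]+dy,.049,.154,.013)
            cv2.fillConvexPoly(M,np.round(h*16).astype(np.int32),1,cv2.LINE_8,4)
            c,r=px(p,np.array([*x,.1])).astype(int);w=(slice(r-25,r+25),slice(c-25,c+25))
            i=(M[w].astype(bool)&m[w]).sum();u=(M[w].astype(bool)|m[w]).sum()
            if best is None or i/u>best[0]:best=(i/u,dx,dy);l=[]
            l.append((i/u,dx,dy))
    l=np.array([q for q in l if q[0]>best[0]-.02] or [best]);print(n,best[0],x+best[1:],x+l[:,1:].mean(0))
b=blob(T,"green",px(T,np.array([.571,-.376,.004])),34)
cv2.imwrite("pics/m1.png",np.hstack([cv2.resize(S["image"][200:260,130:200],None,fx=5,fy=5),cv2.resize(T["image"][175:235,320:390],None,fx=5,fy=5)]))
E
python3 mal.py; python3 m2.py;cp pics/last.png pics/t10.png; python3 d.py .576,-.387,.38
python3 - <<'E'
import cv2,numpy as np
cv2.imwrite("pics/t10b.png",np.vstack([cv2.imread("pics/t10.png")[:,:700],cv2.resize(cv2.imread("pics/m1.png"),(700,300))]))
E
```

```text
time_s: 26.2
position: [0.56, 0.2515, 0.3892]
tool_rot: [[0.957, 0.289, 0.011], [0.289, -0.957, 0.003], [0.011, 0.001, -1.0]]
ft_force: [0.1, -0.4, 0.2]
grip_width: 0.0849
gripper_force: 0.0
S 0.7875647668393783 [ 0.571 -0.388] [ 0.575375 -0.386625]
T 0.5823529411764706 [ 0.577 -0.384] [ 0.58017647 -0.38723529]
.576,-.387,.38 -> [-5.62 20.53  0.06]
```

View pics/t10b.png

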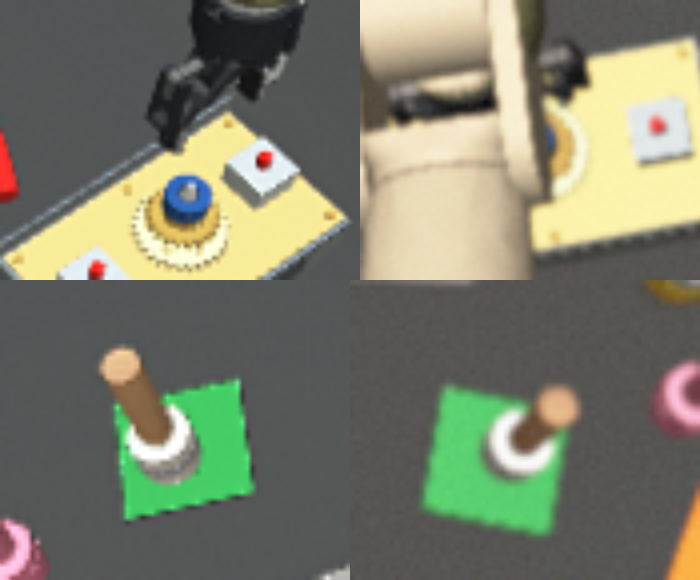

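The blue collar sits level atop the stack (187,197). Mallet's top end is at scene pixel ≈(154.2,216.6) and top pixel ≈(361.4,200.4).

```bash
python3 - <<'E'
from h import *
S=get_image("scene");T=get_image("top")
a=(153.9,216.3);b=(361.0,199.9)
print(tri((S,T),(a,b)),atz(S,a,.154),atz(T,b,.154))
# head front: top ring centre of head z=.049
for p,u in((S,(130+163/5-.4,200+145/5-.4)),(T,(320+172/5-.4,175+162/5-.4))): print(atz(p,u,.049))
E
```

```text
[ 0.5759476  -0.38488262  0.1525404 ] [ 0.57672244 -0.3850209   0.154     ] [ 0.57561455 -0.38423805  0.154     ]
[ 0.57293102 -0.38146277  0.049     ]
[ 0.57472026 -0.38445672  0.049     ]
```

```bash
python3 -m creep '0 0 0 -5.6 20.4 0.3 85;0 0 0 -5.6 20.4 0.3 85;0 0 0 -5.6 20.4 0.3 85;0 0 0 -5.6 20.4 0.3 85;0 0 0 -5.6 20.4 0.3 85;0 0 0 -5.6 20.4 0.3 85;0 0 0 -5.6 20.4 0.3 85;0 0 0 -5.6 20.4 0.3 85;0 0 0 -5.6 20.4 0.3 85;0 0 0 -5.6 20.4 0.3 85;0 0 0 -5.6 20.4 0.3 85;0 0 0 -5.6 20.4 0.3 85' |head -2
python3 d.py .576,-.385,.36;
```

```text
time_s: 27.7
position: [0.5746, -0.3505, 0.3733]
.576,-.385,.36 -> [-0.29  1.11  0.44]
```

```bash
python3 -m creep '0 0 0 -0.2 0.7 0.4 70;0 0 0 -0.2 0.7 0.4 65;0 0 0 -0.2 0.7 0.4 65;0 0 0 -0.2 0.7 0.4 65;0 0 0 -0.2 0.7 0.4 65' |head -2
python3 d.py .576,-.385,.36 .576,-.385,.265
python3 - <<'E'
from h import *
S=get_image("scene");T=get_image("top");cv2.imwrite("pics/t11.png",np.hstack([cv2.resize(S["image"][160:260,110:210],None,fx=4,fy=4),cv2.resize(T["image"][150:250,310:410],None,fx=4,fy=4)]))
E
```

```text
time_s: 28.2
position: [0.5756, -0.3687, 0.3631]
.576,-.385,.36 -> [-0.14  0.52  0.1 ]
.576,-.385,.265 -> [-0.   -0.    3.17]
```

View pics/t11.png

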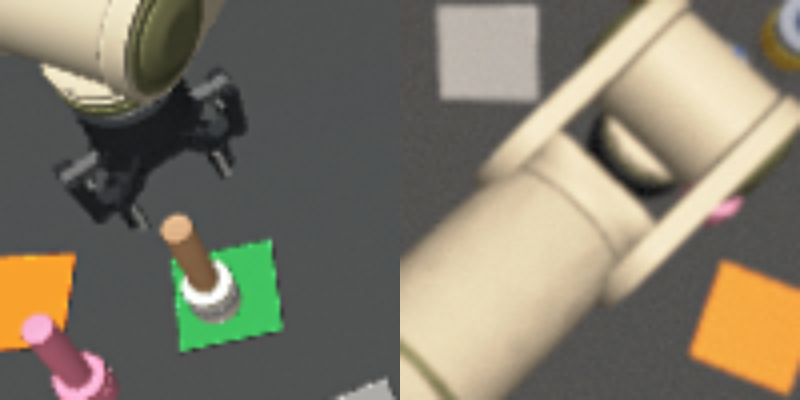

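The gripper is above and slightly short of the mallet (mallet top at (178,228)); the pink one is clear of the fingers.

```bash
python3 -m creep '0 0 0 -0.14 0.52 0.1 65;0 0 0 -0.14 0.52 0.1 65;0 0 0 -0.14 0.52 0.1 65;0 0 0 -0.14 0.52 1.2 65;0 0 0 -0.14 0.52 2 65;0 0 0 -0.14 0.52 2.8 65;0 0 0 -0.14 0.52 3.2 65;0 0 0 -0.14 0.52 3.2 65;0 0 0 -0.14 0.52 3.2 65'
python3 d.py .576,-.385,.265
```

```text
time_s: 29.2
position: [0.5759, -0.3865, 0.2675]
tool_rot: [[0.957, 0.289, 0.001], [0.289, -0.957, -0.001], [0.001, 0.001, -1.0]]
ft_force: [0.9, 0.1, 1.0]
grip_width: 0.065
gripper_force: 0.0
.576,-.385,.265 -> [ 0.02 -0.05  0.08]
```

```bash
python3 -m creep '0 0 0 0.02 -0.05 0.06 50;0 0 0 0.02 -0.05 0.06 40;0 0 0 0.02 -0.05 0.06 34;0 0 0 0.02 -0.05 0.06 30;0 0 0 0.02 -0.05 0.06 26;0 0 0 0.02 -0.05 0.06 22;0 0 0 0.02 -0.05 0.06 18;0 0 0 0.02 -0.05 0.06 18;0 0 0 0.02 -0.05 0.06 18;0 0 0 0.02 -0.05 0.06 18' 100
python3 d.py .5866,.1498,.37
```

```text
time_s: 30.2
position: [0.5758, -0.3847, 0.2652]
tool_rot: [[0.957, 0.289, 0.001], [0.289, -0.957, -0.0], [0.0, 0.0, -1.0]]
ft_force: [-0.5, 1.3, 5.2]
grip_width: 0.0246
gripper_force: 96.6
.5866,.1498,.37 -> [  5.49 -16.95  -3.5 ]
```

```bash
python3 -m creep '0 0 0 0 0 -1 18;0 0 0 0 0 -2 18;0 0 0 5.5 -17 -4 18;0 0 0 5.5 -17 -4 18;0 0 0 5.5 -17 -4 18;0 0 0 5.5 -17 -4 18;0 0 0 5.5 -17 -4 18;0 0 0 5.5 -17 -4 18;0 0 0 5.5 -17 -4 18;0 0 0 5.5 -17 -4 18;0 0 0 5.5 -17 -4 18;0 0 0 5.5 -17 -4 18'
python3 d.py .587,.15,.385
```

```text
time_s: 31.4
position: [0.5855, 0.114, 0.3797]
tool_rot: [[0.957, 0.289, -0.001], [0.289, -0.957, -0.0], [-0.001, -0.0, -1.0]]
ft_force: [0.8, 0.5, -3.7]
grip_width: 0.0238
gripper_force: 97.5
.587,.15,.385 -> [ 0.39 -1.13 -0.18]
```

```bash
python3 -m creep '0 0 0 0.2 -0.7 -0.1 18;0 0 0 0.2 -0.7 -0.1 18;0 0 0 0.2 -0.7 -0.1 18;0 0 0 0.2 -0.7 -0.1 18;0 0 0 0.2 -0.7 -0.1 18'
python3 d.py .587,.15,.385
```

```text
time_s: 31.9
position: [0.5857, 0.1327, 0.3829]
tool_rot: [[0.958, 0.287, -0.001], [0.287, -0.958, -0.0], [-0.001, -0.0, -1.0]]
ft_force: [-0.3, 0.3, -2.7]
grip_width: 0.0239
gripper_force: 97.8
.587,.15,.385 -> [ 0.21 -0.54 -0.07]
```

```bash
python3 -m creep '0 0 0 0.2 -0.54 -0.07 18;0 0 0 0.2 -0.54 -0.07 18;0 0 0 0.2 -0.54 -0.07 18;0 0 0 0.2 -0.54 -0.07 18;0 0 0 0.2 -0.54 -0.07 18'
python3 d.py .587,.15,.345
python3 - <<'E'
from h import *
S=get_image("scene");T=get_image("top");cv2.imwrite("pics/t12.png",np.hstack([cv2.resize(S["image"][110:210,260:360],None,fx=4,fy=4),cv2.resize(T["image"][150:250,130:230],None,fx=4,fy=4)]))
E
```

```text
time_s: 32.4
position: [0.5866, 0.1509, 0.3853]
tool_rot: [[0.958, 0.288, -0.0], [0.288, -0.958, -0.0], [-0.0, 0.0, -1.0]]
ft_force: [-0.8, 0.3, -3.9]
grip_width: 0.0241
gripper_force: 97.9
.587,.15,.345 -> [0.   0.03 1.34]
```

View pics/t12.png

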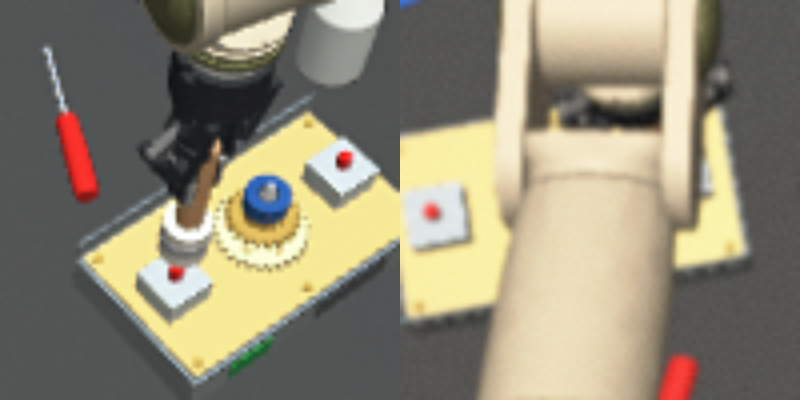

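The mallet head hangs directly above pin A ((188,235) vs pin (175,272)), gear stack clear.

```bash
python3 -m creep '0 0 0 0 0.03 0.4 18;0 0 0 0 0.03 0.7 18;0 0 0 0 0.03 0.9 18;0 0 0 0 0.03 1.0 18;0 0 0 0 0.03 1.1 18;0 0 0 0 0.03 1.2 18;0 0 0 0 0.03 1.3 18;0 0 0 0 0.03 1.3 18'
python3 d.py .587,.15,.3412
```

```text
time_s: 33.3
position: [0.5866, 0.1503, 0.3467]
tool_rot: [[0.957, 0.289, -0.0], [0.289, -0.957, -0.0], [-0.0, 0.0, -1.0]]
ft_force: [-2.9, -0.7, 1.9]
grip_width: 0.0239
gripper_force: 98.0
.587,.15,.3412 -> [0.01 0.01 0.18]
```

```bash
python3 -m creep '0 0 0 0 0 0.05 18;0 0 0 0 0 0.1 18;0 0 0 0 0 0.13 18;0 0 0 0 0 0.13 18'|sed -n 1,4p;  python3 -m creep '0 0 0 0 0 0.03 18;0 0 0 0 0 0.05 18;0 0 0 0 0 0.05 18'|sed -n 1,4p
```

```text
time_s: 33.7
position: [0.5866, 0.1503, 0.3428]
tool_rot: [[0.957, 0.289, -0.0], [0.289, -0.957, -0.0], [-0.0, 0.0, -1.0]]
ft_force: [-3.8, -0.6, 4.7]
time_s: 34.0
position: [0.5867, 0.1503, 0.3413]
tool_rot: [[0.957, 0.289, -0.0], [0.289, -0.957, -0.0], [-0.0, 0.0, -1.0]]
ft_force: [-3.5, -0.5, 5.2]
```

Still on pin friction only; go on in small steps.

```bash
python3 -m creep '0 0 0 0 0 0.02 18;0 0 0 0 0 0.04 18;0 0 0 0 0 0.04 18'|sed -n '2p;4p';  python3 -m creep '0 0 0 0 0 0.03 18;0 0 0 0 0 0.03 18;0 0 0 0 0 0.03 18'|sed -n '2p;4p'
```

```text
position: [0.5867, 0.1503, 0.3413]
ft_force: [-4.8, -1.0, 11.4]
position: [0.5866, 0.1503, 0.3413]
ft_force: [-5.4, -1.0, 16.7]
```

```bash
python3 -m creep '0 0 0 0 0 0.04 18;0 0 0 0 0 0.08 18;0 0 0 0 0 0.08 18;0 0 0 0 0 0.08 18'|sed -n '2p;4p';python3 -m creep '0 0 0 0 0 -1 18;0 0 0 0 0 -2.4 18;0 0 0 0 0 -2.5 18;0 0 0 0 0 -2.5 18'|sed -n '2p;4p'; python3 d.py .533,.3527,.412
```

```text
position: [0.5864, 0.1504, 0.3412]
ft_force: [-10.3, -1.8, 31.8]
position: [0.5869, 0.1503, 0.4115]
ft_force: [-0.4, -0.2, -5.6]
.533,.3527,.412 -> [ 0.23 -6.98 -0.02]
```

```bash
python3 -m creep '0 0 0 0.2 -6.95 -0.1 18;0 0 0 0.2 -6.95 -0.1 18;0 0 0 0.2 -6.95 -0.1 18;0 0 0 0.2 -6.95 -0.1 18;0 0 0 0.2 -6.95 -0.1 18;0 0 0 0.2 -6.95 -0.1 18;0 0 0 0.2 -6.95 -0.1 18;0 0 0 0.2 -6.95 -0.1 18'|sed -n '1,2p;4p'; python3 d.py .533,.3527,.385
python3 - <<'E'
from h import *
S=get_image("scene");T=get_image("top");cv2.imwrite("pics/t13.png",np.hstack([cv2.resize(S["image"][110:210,260:360],None,fx=4,fy=4),cv2.resize(T["image"][150:250,130:230],None,fx=4,fy=4)]))
w=cloud(T);u,v=px(T,np.array([.587,.15,.08])).astype(int);print(w[v-9:v+10:3,u-9:u+10:3,2].round(3))
E
```

```text
time_s: 36.2
position: [0.5331, 0.3503, 0.4138]
ft_force: [0.7, -0.1, -2.5]
.533,.3527,.385 -> [ 0.02 -0.08  0.96]
[[0.045 0.048 0.05  0.046 0.051 0.054 0.059]
 [0.052 0.046 0.049 0.074 0.086 0.076 0.042]
 [0.049 0.077 0.083 0.079 0.08  0.082 0.05 ]
 [0.05  0.084 0.073 0.08  0.073 0.073 0.051]
 [0.051 0.086 0.085 0.081 0.079 0.083 0.054]
 [0.051 0.076 0.075 0.079 0.08  0.082 0.051]
 [0.051 0.076 0.077 0.061 0.064 0.054 0.048]]
```

View pics/t13.png

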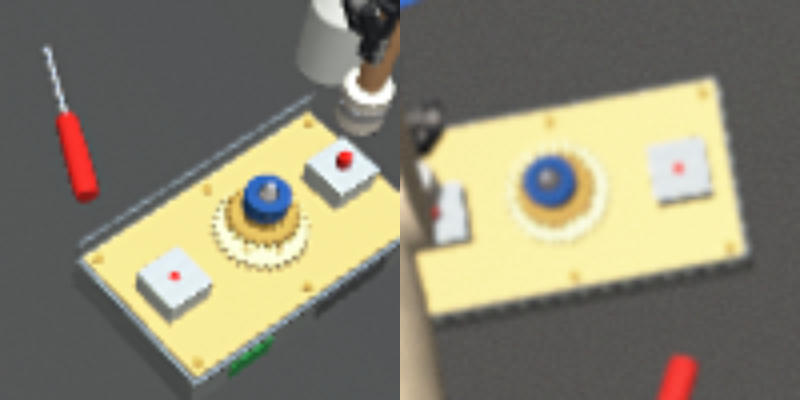

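Pin A is now flush in its block ((174,276)); the mallet is over pin B ((343,160)).

```bash
python3 -m creep '0 0 0 0.02 -0.06 0.6 18;0 0 0 0.02 -0.06 1.2 18;0 0 0 0.02 -0.06 1.5 18;0 0 0 0.02 -0.06 1.7 18;0 0 0 0.02 -0.06 1.9 18;0 0 0 0.02 -0.06 2.05 18;0 0 0 0.02 -0.06 2.2 18;0 0 0 0.02 -0.06 2.3 18;0 0 0 0.02 -0.06 2.3 18'|sed -n '1,2p;4p'; python3 d.py .533,.3527,.3413
```

```text
time_s: 37.2
position: [0.5325, 0.3534, 0.3465]
ft_force: [-0.6, -1.4, 2.1]
.533,.3527,.3413 -> [0.01 0.03 0.17]
```

```bash
python3 -m creep '0 0 0 0 0 0.05 18;0 0 0 0 0 0.1 18;0 0 0 0 0 0.13 18;0 0 0 0 0 0.13 18'|sed -n '2p;4p';  python3 -m creep '0 0 0 0 0 0.03 18;0 0 0 0 0 0.06 18;0 0 0 0 0 0.06 18'|sed -n '2p;4p'; python3 -m creep '0 0 0 0 0 0.03 18;0 0 0 0 0 0.04 18;0 0 0 0 0 0.04 18'|sed -n '2p;4p'
```

```text
position: [0.5326, 0.3534, 0.3425]
ft_force: [-1.0, -1.5, 4.8]
position: [0.5325, 0.3534, 0.3412]
ft_force: [-1.3, -2.2, 9.2]
position: [0.5324, 0.3534, 0.3412]
ft_force: [-2.7, -2.7, 14.7]
```

```bash
python3 -m creep '0 0 0 0 0 0.06 18;0 0 0 0 0 0.11 18;0 0 0 0 0 0.11 18;0 0 0 0 0 0.11 18'|sed -n '2p;4p';python3 -m creep '0 0 0 0 0 -1 18;0 0 0 0 0 -2.4 18;0 0 0 0 0 -2.6 18;0 0 0 0 0 -2.6 18'|sed -n '2p;4p'; python3 d.py .574,-.381,.415
```

```text
position: [0.5322, 0.3533, 0.3412]
ft_force: [-7.2, -7.1, 31.5]
position: [0.5323, 0.3536, 0.4137]
ft_force: [-0.3, -0.9, -3.7]
.574,-.381,.415 -> [-5.74 23.84 -0.06]
```

```bash
python3 -m creep '0 0 0 -5.7 23.8 -0.1 18;0 0 0 -5.7 23.8 -0.1 18;0 0 0 -5.7 23.8 -0.1 18;0 0 0 -5.7 23.8 -0.1 18;0 0 0 -5.7 23.8 -0.1 18;0 0 0 -5.7 23.8 -0.1 18;0 0 0 -5.7 23.8 -0.1 18;0 0 0 -5.7 23.8 -0.1 18;0 0 0 -5.7 23.8 -0.1 18;0 0 0 -5.7 23.8 -0.1 18;0 0 0 -5.7 23.8 -0.1 18;0 0 0 -5.7 23.8 -0.1 18'|sed -n '2p;4p'; python3 -m creep '0 0 0 0 0 0 18;0 0 0 0 0 0 18;0 0 0 0 0 0 18'|sed -n '2p;4p'; python3 d.py .574,-.381,.38
python3 - <<'E'
from h import *
T=get_image("top");S=get_image("scene");cv2.imwrite("pics/t14.png",np.hstack([cv2.resize(S["image"][110:210,260:360],None,fx=4,fy=4),cv2.resize(S["image"][150:250,130:230],None,fx=4,fy=4)]))
E
```

```text
position: [0.5669, -0.2476, 0.4131]
ft_force: [1.2, -0.7, -3.2]
position: [0.5672, -0.2447, 0.4143]
ft_force: [-0.2, -0.2, -3.5]
.574,-.381,.38 -> [-1.1   4.42  1.13]
```

```bash
python3 -m creep '0 0 0 -1.1 4.42 0.5 18;0 0 0 -1.1 4.42 1.1 18;0 0 0 -1.1 4.42 1.1 18;0 0 0 -1.1 4.42 2 18;0 0 0 -1.1 4.42 3 18;0 0 0 -1.1 4.42 4 18;0 0 0 -1.1 4.42 4.5 18;0 0 0 -1.1 4.42 4.6 18;0 0 0 -1.1 4.42 4.6 18'|sed -n '2p;4p'; python3 d.py .574,-.381,.2657
```

```text
position: [0.5742, -0.3813, 0.278]
ft_force: [0.4, -0.3, -3.5]
.574,-.381,.2657 -> [-0.   -0.01  0.41]
```

```bash
python3 -m creep '0 0 0 0 0 0.2 18;0 0 0 0 0 0.33 18;0 0 0 0 0 0.38 18;0 0 0 0 0 0.38 18'|sed -n '2p;4p';python3 -m creep '0 0 0 0 0 0.03 18;0 0 0 0 0 0.05 18;0 0 0 0 0 0.05 18'|sed -n '2p;4p'
```

```text
position: [0.5737, -0.3819, 0.2663]
ft_force: [0.1, -0.7, -3.8]
position: [0.5737, -0.382, 0.2653]
ft_force: [-0.2, 0.8, 0.8]
```

```bash
python3 -m creep '0 0 0 0 0 0 28;0 0 0 0 0 0 34;0 0 0 0 0 0 45;0 0 0 0 0 0 60;0 0 0 0 0 0 65;0 0 0 0 0 0 65;0 0 0 0 0 0 65;0 0 0 0 0 -1 65;0 0 0 0 0 -2 65;0 0 0 0 0 -3.4 65;0 0 0 0 0 -5 65;0 0 0 0 0 -5 65'|sed -n '2p;4p';python3 -m creep '0 0 0 -2 4 -5 65;0 0 0 -4 -4 -5 65;0 0 0 -5 -4 -5 65;0 0 0 -5 -4 -5 65;0 0 0 -5 -4 -5 65;0 0 0 -5 -4 -5 65'|sed -n '2p;4p'
python3 - <<'E'
from h import *
T=get_image("top");S=get_image("scene");cv2.imwrite("pics/t15.png",np.vstack([np.hstack([cv2.resize(S["image"][110:190,270:370],None,fx=4,fy=3.5),cv2.resize(S["image"][170:250,130:230],None,fx=4,fy=3.5)]),np.hstack([cv2.resize(T["image"][160:240,125:225],None,fx=4,fy=3.5),cv2.resize(T["image"][160:240,310:410],None,fx=4,fy=3.5)])]))
E
```

```text
position: [0.5734, -0.3815, 0.4226]
ft_force: [0.3, -0.6, -0.2]
position: [0.3933, -0.3085, 0.5668]
ft_force: [0.7, 0.4, -0.7]
```

View pics/t15.png

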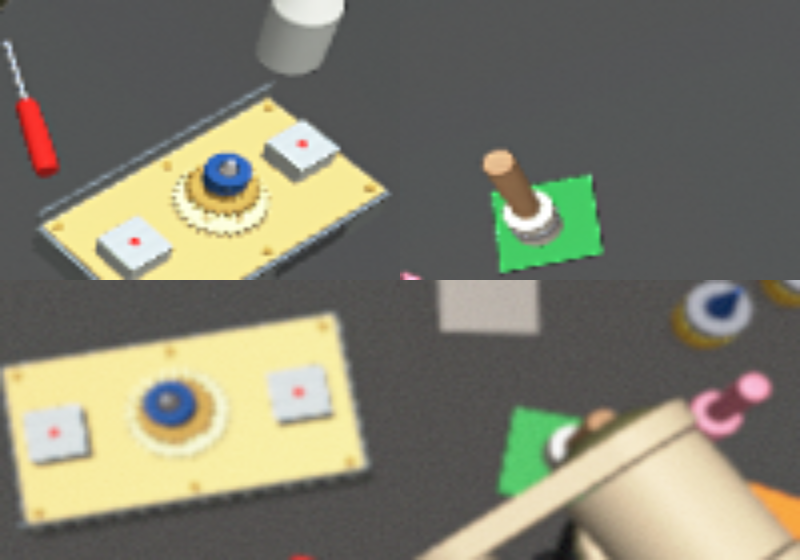

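The stack is level, both pins are flush ((135,241), (302,144)), and the mallet stands upright on the green mat ((530,215)). I'm handing in.

```bash
python3 -m creep '0 0 0 0 0 0 65;0 0 0 0 0 0 65;0 0 0 0 0 0 65'|sed -n '2p'; python3 -c "
from rig import job;print(job.close_job())"
```

```text
position: [0.3964, -0.3111, 0.5634]
the job is handed in; nothing more can be done
None
```

I stacked the spacer, medium gear, small brass gear and collar level on the spindle (no large gear was on the bench), drove both pins flush with the mallet, stood it back on its green mat, and handed the job in with no verdict returned.

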